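# Lock a shelf rail with a cam fastener

### The job

Take the screwdriver from its stand, seat its blade in the slot of the cam disc and turn the cam clockwise so that it draws the loose rail fully home against the board; then put the screwdriver back upright in its stand, down to its handle. Work the blade gently, with well under 25 N on it, do not force the cam past its stop, do not push the rail by hand, and leave the carton, jar and mallet alone.

Things in the scene. Friction and masses are not known exactly. Their poses are not given: they have to be found in the camera images.
- board: plywood shelf board, 180 (x) x 160 (y) x 36 mm, fixed flat on the bench; origin under its centre, z up; its +x edge is the one the rail is drawn against. A steel cam disc, 40 mm across, is let in flush with its top: one straight slot across the disc's centre, 24 mm long, 4 mm wide, 8 mm deep
- cam_top (a point): fixed point at the centre of the cam disc's top, 56 mm along +x from the board's centre, 36 mm above the bench; axes are the board's and do not turn with the cam. At the start the slot lies within 0.8 rad, either way, of the board's y axis: exactly where must be felt or seen. It is the same after half a turn, so the blade may be lifted out and set in again
- board_edge (a point): middle of the board's +x edge, 13 mm above the bench; axes are the board's, x points to the rail. The cam turns clockwise seen from above, stiffly (0.03 Nm idle, up to 0.1 Nm drawing): the slot moves the rail between about 0.8 and 1.8 rad clockwise of the board's y axis, meets a firm stop at 2.05 rad, and stays where left
- rail: plywood rail, loose, 60 (x) x 160 (y) x 36 mm, 0.3 to 0.5 kg, lying alongside the board's +x edge with an open gap of about 4.5 mm; a steel bolt from its near face reaches into the board to the cam. Origin at the bottom of the middle of its near face, axes as the board's when closed
- rail_face (a point): middle of the rail's near face, 13 mm above its underside; it meets board_edge when the rail is home
- driver: stubby screwdriver, 110 g, standing upright, blade down, in the stand; 125 mm long. Origin at the blade's tip, z up along the shaft. Flat blade 16 mm wide (along x) and 2.2 mm thick (along y), shaft 8 mm thick; black handle from 50 to 125 mm above the tip, 30 mm along x and 22 mm along y
- driver_grip (a point): point on the screwdriver's axis in the handle, 95 mm above the tip; a good grasp closes along the driver's y (22 mm)
- stand: wooden block 75 x 75 x 56 mm, fixed on the bench, with a square hole through its middle; origin under its centre, z up
- stand_hole (a point): centre of the mouth of the stand's 20 x 20 mm hole, 56 mm above the bench; the screwdriver stands with its handle's lower end on the block, the tip 50 mm below this point; any turn of the screwdriver about its axis will do
- carton: closed cardboard carton 80 x 110 x 80 mm, a bystander, origin under its centre
- jar: jar 70 mm across and 90 mm high, a bystander, origin under its centre
- mallet: mallet 260 mm long lying on the bench, a bystander, origin under its middle
Not all that is in view belongs to the job. What is meant by the driver is not purple, and is the smaller of those in its own colour.

How it is judged:
On the way, in this order (a step that is already met when the one before it is completed fails the run):
1. the upright screwdriver's blade is at least 5 mm down in the cam's slot while the rail still stands off (z of driver in the frame of cam_top below -0.005 m and horizontal distance between driver and cam_top below 0.007 m and angle between driver's own z axis and vertical below 0.15 rad and x of rail_face in the frame of board_edge above 0.003 m), for 0.1 s.
2. the cam has drawn the rail home with the blade in its slot (x of rail_face in the frame of board_edge below 0.0015 m and z of driver in the frame of cam_top below -0.003 m and horizontal distance between driver and cam_top below 0.007 m), for 0.1 s.
At the end, for the whole second after the job is handed in: the rail's face is within 1.5 mm of the board's edge and square to it within 0.025 rad; the screwdriver stands released and at rest in its stand, upright within 0.1 rad, its tip at least 46 mm below the block's top and within 8 mm of the hole's axis (x of rail_face in the frame of board_edge below 0.0015 m and angle between the x axis of rail and the x axis of board, either way round below 0.025 rad and horizontal distance between driver and stand_hole below 0.008 m and z of driver in the frame of stand_hole below -0.046 m and angle between driver's own z axis and vertical below 0.1 rad and linear speed of each of driver, rail below 0.02 m/s); the robot touches nothing.
It fails at once if the rail is pushed by the robot or with the screwdriver (over 3 N) (contact force between any of the fingers, the arm, driver and rail above 3 N).
It fails at once if the blade is forced on the cam or board with more than 25 N (contact force between driver and board above 25 N).
It fails at once if a bystander is moved by more than 20 mm (distance of any of carton, jar, mallet from where it was at the start of the episode above 0.02 m).
It also fails if it takes over 72 s, if anything falls off the work surface, if the arm or the gripper's body presses on something with over 40 N, if the wrist force passes 120 N, or if a joint passes its speed limit or range.

### The arm

A 6-joint arm with a two-finger parallel gripper is mounted at the origin on the work surface. World frame = base frame: x ahead of the robot, y to its left, z up, the work surface at z = 0. Lengths are in m, angles in rad, forces in N, time in s.
With the tool pointing down it reaches from about 0.25 to 0.775 m from the base axis. Payload 4 kg.
Tool frame: the origin (TCP) lies midway between the tips of the shut fingers; the grasp point (between the pads) lies 19 mm behind it (robot.grasp_offset is the distance from the TCP to the grasp point, in m); z points along the fingers, y is the direction in which the jaws open and shut (so a half turn about z gives the same grasp; the last joint's range is limited). The gripper opens to 94 mm and grips with 3 to 60 N. Pads are 16 mm wide; open, the fingers measure 119 mm over their backs; the gripper's body (75 mm by 177 mm) begins 78 mm behind the grasp point.
Start: joints at [1.021, 0.087, 1.371, -0, 1.684, -0.103], TCP at [0.238, 0.496, 0.206] pointing down, gripper open.
Joint ranges: [-3.1, 3.1], [-0.76, 2.03], [0.27, 2.55], [-1.08, 4.22], [0.17, 2.65], [-2.57, 2.57]. Speed limits (rad/s): [2.79, 2.79, 3.14, 3.14, 3.14, 3.14].

### API

Orientations are given as [roll, pitch, yaw] about the fixed x, y, z axes, in that order (R = Rz(yaw) Ry(pitch) Rx(roll)).
In Python, from bench import status, viewer, order, robot gives the robot as it stands. The module is installed in compiled form; this text tells all that it offers.
- The arm moves only by the tool move_arm, never from a script. Its argument "targets" is a list of rows, each a list of 3 entries, a list of its own where there are three numbers: the shift along the tool's x, y, z in mm, then the turn, a rotation vector about the tool's x, y, z in degrees, then the opening, from -1 (shut) to 1 (fully open). A call has 1 to 20 rows; each row is the pose to reach, as a shift and turn from the pose commanded when the call began, along the tool's axes at that moment; what a row does not reach only later rows make up. A row lasts 1/8 s, in which the tool goes at most 62.5 mm and 10.7 degrees, less where a joint would pass 70% of its speed; a pose out of reach is approached as far as the arm can. A call with a gripper value outside its range is refused whole. The fingers move at their own pace and stop on an object; the grip force is fixed at half the most. Time passes only in rows, so rows that repeat a pose let the fingers close. It gives the time, the measured TCP pose, the force and the opening at its end, in the units of the state.
- status.get_obs(): the state, without advancing time (a new reading comes with each control period).
- viewer.snapshot(name): name is "scene" or "side" or "wrist"; returns the picture (420x560x3 uint8, red, green, blue); there is no depth.
- viewer.camera_model(name): a dict with "K" (3x3 intrinsics, pixels), "D" ([k1, k2, p1, p2, k3] as OpenCV has them; the pictures are not rectified), "xyz" and "attitude" of the camera in the world; the wrist camera has in their place "T_tool_cam" (4x4, takes a point from camera to tool coordinates, whose origin is the TCP and whose axes are the flange's). Camera axes: x right, y up, looking along -z (the intrinsics and any distortion apply to the point x, -y, -z); pixel columns grow to the right and rows downward; lengths in m; the calibration is good to about 2 mm. A picture is of the moment at which its call begins: read the wrist's pose just before it. camera_model takes no time and is no camera call.
- order.close_job(): hands the job in, once; it reports no verdict.
The state is a dict: "time": time; "joint_positions": joint angles; "qvel": joint speeds; "joint_torque": joint torques, N m; "tool_pos": TCP position; "ee_rot": TCP orientation; "wrist_force": force on the tool from outside, world axes, zero at the start; "wrist_torque": the same for the moment, N m; "width": finger opening in m.
Only numpy, scipy, OpenCV 4.12 (cv2) and the standard library are available. Lean on these libraries where they do the work, as an engineer would, in place of code of your own. Each camera call takes 0.05 s, during which the arm holds its last target. There are 200 camera calls.

## Working session

There is one attempt and no reset: what is moved stays moved. The work goes in short steps, Python scripts to look and compute and a tool call to move; the robot and the scene stay as the last step left them, time stands still between calls to the robot, and variables do not carry over. Pictures are saved under pics/ and viewed, about 8 in all and at most 12, crops included, and the job is handed in when it is done.

Besides the shell and the picture viewer there is one more tool, called after "Call:" by a JSON object that holds its "op" and its "data", one argument or row to a line. move_arm: Moves the arm, as the interface text tells. Its arguments: {"type":"object","properties":{"targets":{"type":"array"}},"required":["targets"]}

```bash
mkdir -p pics; cat > h.py <<'E'
import numpy as np, cv2
from scipy.spatial.transform import Rotation as R
from bench import status, viewer, order, robot
def snap(n,f=None):
    o=status.get_obs(); im=viewer.snapshot(n)
    if f: cv2.imwrite('pics/'+f,im[:,:,::-1])
    return o,im
def cam(n,o=None):
    m=viewer.camera_model(n); K=np.array(m['K'],float); D=np.array(m['D'],float)
    if n=='wrist':
        T=np.array(m['T_tool_cam']); Rt=rot(o['ee_rot'])
        return K,D,Rt@T[:3,3]+np.array(o['tool_pos']),Rt@T[:3,:3]
    return K,D,np.array(m['xyz']),rot(m['attitude'])
def rot(a):
    a=np.array(a,float)
    if a.shape==(3,3): return a
    return R.from_quat(a).as_matrix() if a.size==4 else R.from_euler('xyz',a).as_matrix()
def ray(c,uv,z):
    K,D,p,Rc=c
    q=cv2.undistortPoints(np.array(uv,float).reshape(-1,1,2),K,D).reshape(-1,2)
    d=np.c_[q[:,0],-q[:,1],-np.ones(len(q))]@Rc.T
    return p+d*((z-p[2])/d[:,2])[:,None]
def proj(c,P):
    K,D,p,Rc=c
    X=(np.atleast_2d(P)-p)@Rc; X=X*[1,-1,-1]
    return cv2.projectPoints(X,np.zeros(3),np.zeros(3),K,D)[0].reshape(-1,2)
E
python3 - <<'E'
from h import *
o,a=snap('scene'); _,b=snap('side')
cv2.imwrite('pics/a.png',a[:,:,::-1]);cv2.imwrite('pics/b.png',b[:,:,::-1])
print(o)
for n in('scene','side','wrist'):print(viewer.camera_model(n))
E
```

```text
{'time': 0.0, 'joint_positions': array([ 1.02094969e+00,  8.79479775e-02,  1.37227476e+00, -7.28043017e-08,
        1.68358429e+00, -1.03090113e-01]), 'qvel': array([-0.00099601,  0.0013036 ,  0.00151224,  0.00190031, -0.00167256,
       -0.00061778]), 'joint_torque': array([ 1.01876129e-03, -3.40178061e+01, -3.02433515e+01,  7.17389211e-02,
        3.28240881e-02, -1.51842705e-04]), 'tool_pos': array([0.23733074, 0.49554314, 0.20429762]), 'ee_rot': array([-3.13939003e+00, -2.27803458e-04,  2.69483587e+00]), 'wrist_force': array([-0.37962422, -0.45849192, -0.07808266]), 'wrist_torque': array([ 0.00870764,  0.02918166, -0.00508988]), 'width': 0.09396481202390505}
{'K': array([[419.55469745,   0.        , 281.38801471],
       [  0.        , 419.55469745, 208.63306224],
       [  0.        ,   0.        ,   1.        ]]), 'D': array([-0.12258979,  0.        ,  0.        ,  0.        ,  0.        ]), 'xyz': array([0.96284622, 0.62360092, 0.81903576]), 'attitude': array([ 0.7485999 , -0.00575224,  2.63006566])}
{'K': array([[530.46326856,   0.        , 282.1801676 ],
       [  0.        
[... 165 characters left out ...]
yz': array([0.41758754, 1.03208694, 0.89219614]), 'attitude': array([ 0.91973434, -0.00914288, -2.97982502])}
{'K': array([[359.25371822,   0.        , 280.1510556 ],
       [  0.        , 359.25371822, 209.08547187],
       [  0.        ,   0.        ,   1.        ]]), 'D': array([0.02925583, 0.        , 0.        , 0.        , 0.        ]), 'T_tool_cam': array([[ 5.01168608e-05,  9.70287876e-01,  2.41953375e-01,
         7.04186225e-02],
       [ 9.99999999e-01, -5.34225807e-05,  7.10228404e-06,
         1.05100364e-03],
       [ 1.98170338e-05,  2.41953375e-01, -9.70287877e-01,
        -1.78856909e-01],
       [ 0.00000000e+00,  0.00000000e+00,  0.00000000e+00,
         1.00000000e+00]])}
```

View pics/a.png

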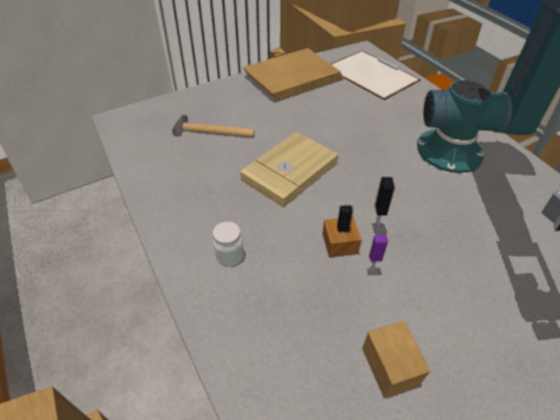

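View pics/b.png

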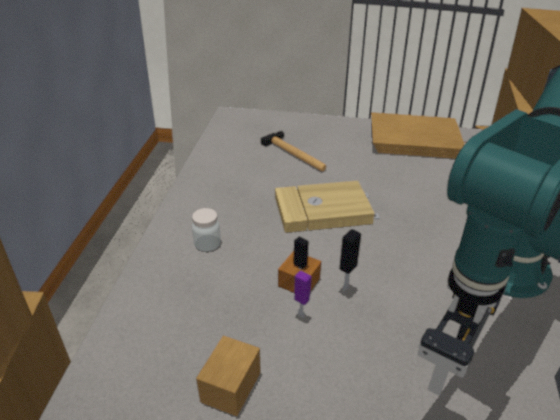

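Driver candidates in the scene view are black at (345,218) in the stand, a larger black one at (385,196), and a purple one at (378,248). I choose the smaller black one, in the stand, and check it with close crops of the stand and board.

```bash
python3 - <<'E'
from h import *
a=cv2.imread('pics/a.png');b=cv2.imread('pics/b.png')
def c(i,x,y,w=100,h=75):return cv2.resize(i[y:y+h,x:x+w],(400,300),interpolation=cv2.INTER_CUBIC)
cv2.imwrite('pics/c.png',np.vstack([np.hstack([c(a,310,175),c(b,265,225)]),np.hstack([c(a,240,131),c(b,275,165)])]))
E
```

```text
(no output)
```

View pics/c.png

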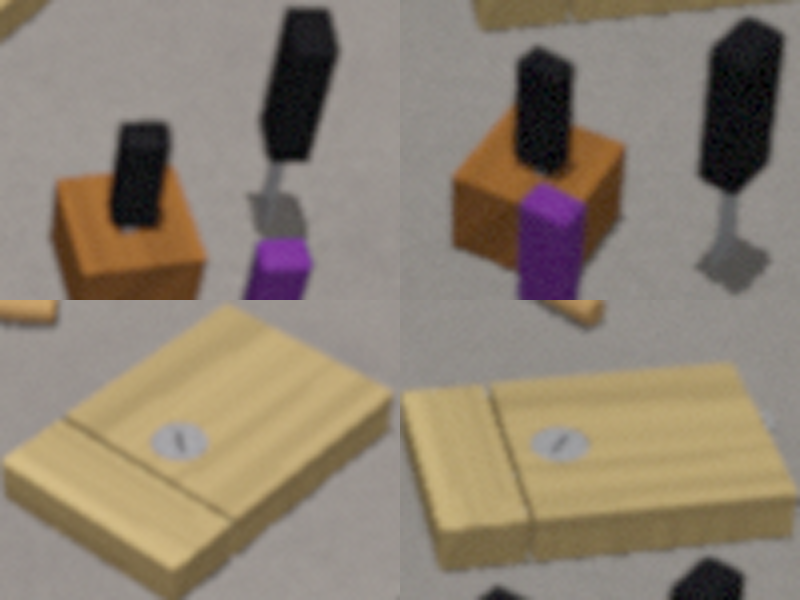

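The crops confirm the target: black, smaller than the other black one, and in the stand. The cam sits at about (285,166) in scene and (315,201) in side.

```bash
python3 - <<'E'
from h import *
np.set_printoptions(precision=4,suppress=True)
A=cam('scene');B=cam('side')
f=lambda l,o:np.array(l)/4+np.array(o)
def rep(t,P):print(t,P.mean(0)[:2],'edges',np.linalg.norm(np.roll(P,-1,0)-P,axis=1),'yaw',[np.degrees(np.arctan2(*(d[1::-1]))) for d in (np.roll(P,-1,0)-P)])
rep('standA',ray(A,f([(57,182),(178,168),(205,262),(85,275)],(310,175)),.056))
rep('standB',ray(B,f([(53,180),(115,105),(225,148),(160,215)],(265,225)),.056))
rep('boardA',ray(A,f([(67,117),(228,3),(392,93),(235,222)],(240,131)),.036))
rep('boardB',ray(B,f([(92,85),(335,65),(397,195),(132,220)],(275,165)),.036))
print('cam',ray(A,f([(180,141)],(240,131)),.036),ray(B,f([(160,144)],(275,165)),.036))
s=ray(A,f([(178,130),(184,152)],(240,131)),.036);t=ray(B,f([(151,153),(170,135)],(275,165)),.036)
for q in(s,t):d=q[1]-q[0];print('slot',np.degrees(np.arctan2(d[1],d[0])))
print('top',ray(A,f([(145,126)],(310,175)),.131),ray(B,f([(145,58)],(265,225)),.131))
print('big',ray(A,f([(310,22)],(310,175)),.16),ray(A,f([(268,205)],(310,175)),.0),ray(A,[(378,262)],0))
E
```

```text
standA [0.5184 0.1394] edges [0.0761 0.0738 0.0718 0.0723] yaw [np.float64(159.5261315756364), np.float64(66.32516829424759), np.float64(-21.57966412562254), np.float64(-110.29827977261222)]
standB [0.5151 0.138 ] edges [0.0745 0.0734 0.0684 0.0663] yaw [np.float64(-110.06170437533221), np.float64(158.88046236002833), np.float64(63.7945805457394), np.float64(-15.62348574632404)]
boardA [ 0.4623 -0.1622] edges [0.1804 0.1584 0.1803 0.1586] yaw [np.float64(-160.43416770975082), np.float64(108.18047028699281), np.float64(19.6316242910547), np.float64(-71.79346070463959)]
boardB [ 0.4573 -0.1626] edges [0.1796 0.1569 0.1809 0.1574] yaw [np.float64(-161.63820813096385), np.float64(107.97539126689871), np.float64(18.511216440528077), np.float64(-72.51604928131712)]
cam [[ 0.5142 -0.1456  0.036 ]] [[ 0.5106 -0.1464  0.036 ]]
slot 70.58383961998832
slot -114.40008863380015
top [[0.5152 0.1335 0.131 ]] [[0.5141 0.1345 0.131 ]]
big [[0.4018 0.1331 0.16  ]] [[0.4005 0.1365 0.    ]] [[ 0.4688  0.2279 -0.    ]]
```

Call:
{"op": "move_arm", "data": {
  "targets": [
    [[-10, -5, -30], [0, 0, 0], 0],
    [[-45, -22, -40], [0, 0, 0], 0],
    [[-90, -45, -40], [0, 0, 0], 0],
    [[-135, -67, -40], [0, 0, 0], 0],
    [[-180, -90, -40], [0, 0, 0], 0],
    [[-225, -113, -40], [0, 0, 0], 0],
    [[-270, -135, -40], [0, 0, 0], 0],
    [[-315, -158, -35], [0, 0, 0], 0],
    [[-360, -180, -30], [0, 0, 0], 0],
    [[-395, -198, -25], [0, 0, 0], 0],
    [[-406, -204, -20], [0, 0, 0], 0],
    [[-406, -204, -20], [0, 0, 0], 0],
    [[-406, -204, -20], [0, 0, 0], 0],
    [[-406, -204, -20], [0, 0, 0], 0]
  ]
}}

```text
time: 1.85
tool_pos: [0.5152, 0.1378, 0.226]
ee_rot: [3.141, 0.001, 2.697]
wrist_force: [-0.4, -0.0, 0.5]
width: 0.0468
```

```bash
python3 - <<'E'
from h import *
o,a=snap('wrist','d.png')
print(o['time'],o['tool_pos'],o['ee_rot'],o['width'],o['wrist_force'],proj(cam('wrist',o),[[.515,.136,.131],[.515,.136,.056]]))
E
```

```text
1.85 [0.51517489 0.13781025 0.22603542] [3.14076200e+00 5.37705911e-04 2.69676425e+00] 0.04683054681967183 [-0.37557206 -0.03401289  0.48239033] [[276.54869776 212.39900359]
 [277.22387102 193.35231582]]
```

View pics/d.png

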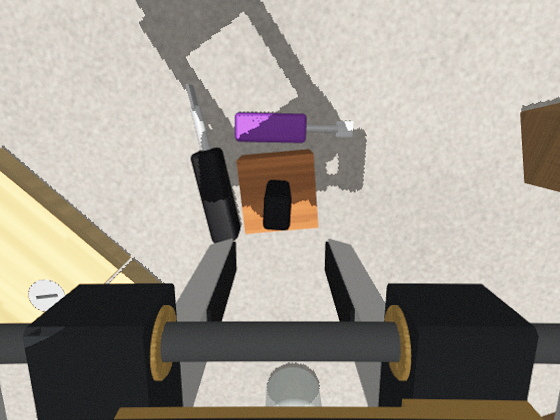

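The wrist view shows the driver handle at about (277,205) in the stand, with its long side nearly along tool x. The purple and big black drivers lie flat beside it, and the cam slot is at (46,296). I'll fit the handle outline numerically.

```bash
python3 - <<'E'
from h import *
from scipy.optimize import least_squares
o=status.get_obs(); c=cam('wrist',o); a=cv2.imread('pics/d.png')
m=(a.max(2)<45).astype(np.uint8); w=np.zeros_like(m); w[150:240,245:315]=m[150:240,245:315]
n,l,s,ce=cv2.connectedComponentsWithStats(w); k=1+s[1:,4].argmax(); m=(l==k).astype(np.uint8); print(s[k],ce[k])
def hull(p,z0=.056,z1=.131):
    x,y,t=p; P=[]
    for z in(z0,z1):
        for sx,sy in((1,1),(1,-1),(-1,-1),(-1,1)):
            u=R.from_euler('z',t).as_matrix()@[.015*sx,.011*sy,0]; P.append([x+u[0],y+u[1],z])
    return cv2.convexHull(proj(c,P).astype(np.float32))
ct=cv2.findContours(m,cv2.RETR_EXTERNAL,cv2.CHAIN_APPROX_NONE)[0][0].reshape(-1,2)
f=lambda p:[cv2.pointPolygonTest(hull(p),(float(x),float(y)),True) for x,y in ct]
for t0 in(2.3,2.7,3.1):
    r=least_squares(f,[.515,.136,t0],x_scale=[.01,.01,.3],loss='soft_l1',diff_step=1e-3); print(r.x,np.degrees(r.x[2]),r.cost)
print('hull y range',hull(r.x).reshape(-1,2).round(1).tolist())
v=cv2.resize(a[165:245,240:320],(480,480),interpolation=cv2.INTER_CUBIC); v=np.clip(v*2.5,0,255).astype(np.uint8)
cv2.imwrite('pics/e.png',np.hstack([v,cv2.resize(a[265:325,15:75],(300,480),interpolation=cv2.INTER_CUBIC)]))
E
```

```text
[ 263  180   28   50 1224] [276.83006536 205.09150327]
[0.51452199 0.13606083 2.63312769] 150.86710371250163 133.96364606471502
[0.51443332 0.13617657 2.64331527] 151.45080869108853 133.9760989536582
[0.51451577 0.13606177 2.63202645] 150.80400692007973 133.96338119318483
hull y range [[291.79998779296875, 193.89999389648438], [289.0, 230.6999969482422], [261.5, 229.0], [263.5, 192.10000610351562], [266.8999938964844, 177.0], [289.29998779296875, 178.5]]
```

View pics/e.png

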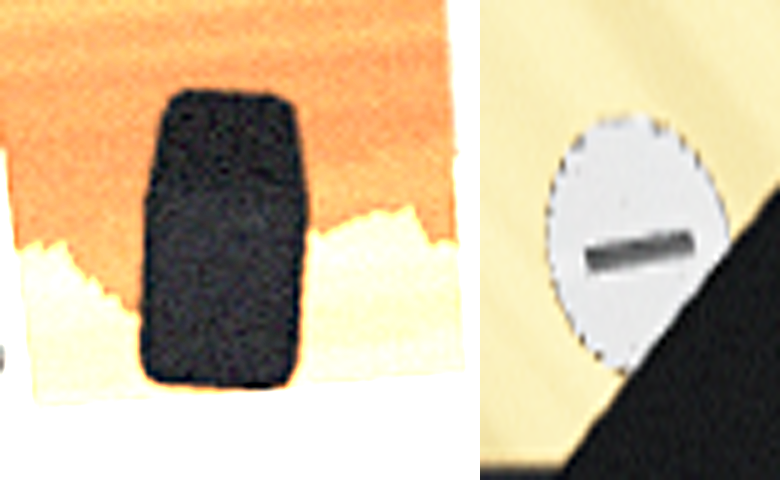

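Call:
{"op": "move_arm", "data": {
  "targets": [
    [[0, -2, 20], [0, 0, 3.5], 0],
    [[0, -2, 50], [0, 0, 3.5], 0],
    [[0, -2, 80], [0, 0, 3.5], 0],
    [[0, -2, 110], [0, 0, 3.5], 0],
    [[0, -2, 130], [0, 0, 3.5], 0],
    [[0, -2, 140], [0, 0, 3.5], 0],
    [[0, -2, 144], [0, 0, 3.5], 0],
    [[0, -2, 144], [0, 0, 3.5], 0],
    [[0, -2, 144], [0, 0, 3.5], -1],
    [[0, -2, 144], [0, 0, 3.5], -1],
    [[0, -2, 144], [0, 0, 3.5], -1],
    [[0, -2, 144], [0, 0, 3.5], -1],
    [[0, -2, 144], [0, 0, 3.5], -1],
    [[0, -2, 144], [0, 0, 3.5], -1]
  ]
}}

```text
time: 3.65
tool_pos: [0.5151, 0.1349, 0.0819]
ee_rot: [3.141, 0.001, 2.634]
wrist_force: [-1.6, -0.4, 3.3]
width: 0.0221
```

```bash
python3 - <<'E'
from h import *
o=status.get_obs(); print(o)
E
```

```text
{'time': 3.65, 'joint_positions': array([ 1.49539214e-01,  1.05419036e-01,  1.59929552e+00,  5.84868567e-05,
        1.43599927e+00, -9.13374679e-01]), 'qvel': array([-0.00020716, -0.00017244, -0.00190518, -0.0001183 , -0.00011379,
        0.00017046]), 'joint_torque': array([-5.18255561e-03, -3.17897058e+01, -2.74504745e+01,  3.94403329e-02,
        9.06834874e-03, -5.85097398e-03]), 'tool_pos': array([0.51508934, 0.13486473, 0.08194172]), 'ee_rot': array([3.14100974e+00, 6.60230929e-04, 2.63370219e+00]), 'wrist_force': array([-1.56581212, -0.42726798,  3.33551512]), 'wrist_torque': array([-0.00970417,  0.01556329,  0.04208575]), 'width': 0.02213161011770813}
```

Call:
{"op": "move_arm", "data": {
  "targets": [
    [[0, 0, -10], [0, 0, 0], -1],
    [[0, 0, -35], [0, 0, 0], -1],
    [[0, 0, -65], [0, 0, 0], -1],
    [[0, 0, -90], [0, 0, 0], -1],
    [[-8, -15, -105], [0, 0, 5], -1],
    [[-22, -40, -110], [0, 0, 13], -1],
    [[-38, -70, -110], [0, 0, 21], -1],
    [[-54, -100, -110], [0, 0, 29], -1],
    [[-70, -130, -110], [0, 0, 38], -1],
    [[-87, -160, -110], [0, 0, 47], -1],
    [[-103, -190, -110], [0, 0, 56], -1],
    [[-120, -220, -105], [0, 0, 66], -1],
    [[-131, -240, -95], [0, 0, 76], -1],
    [[-134, -246, -85], [0, 0, 83], -1],
    [[-134, -246, -75], [0, 0, 83], -1],
    [[-134, -246, -70], [0, 0, 83], -1],
    [[-134, -246, -70], [0, 0, 83], -1],
    [[-134, -246, -70], [0, 0, 83], -1],
    [[-134, -246, -70], [0, 0, 83], -1]
  ]
}}

```text
time: 6.02
tool_pos: [0.5126, -0.1451, 0.1521]
ee_rot: [3.14, -0.0, 1.186]
wrist_force: [0.1, -0.2, -0.8]
width: 0.0215
```

```bash
python3 - <<'E'
from h import *
o,a=snap('wrist','f.png')
T=np.array(o['tool_pos']); 
print(o['time'],T,o['ee_rot'],o['width'],o['wrist_force'],o['wrist_torque'],o['joint_positions'])
print(proj(cam('wrist',o),[[.513,-.145,.036],[.5142,-.1456,.036],[.5106,-.1464,.036],T-[0,0,.076]]))
b=cv2.imread('pics/f.png')[150:300,180:380]; cv2.imwrite('pics/f2.png',cv2.resize(b,(800,600),interpolation=cv2.INTER_CUBIC))
E
```

```text
6.025 [ 0.51258727 -0.145147    0.15207081] [ 3.14045449e+00 -1.27789509e-04  1.18581895e+00] 0.021490033042365592 [ 0.07072921 -0.24070888 -0.818322  ] [-0.05285404  0.03534509 -0.02729652] [-3.82468098e-01  6.45832266e-02  1.50073062e+00  1.24934233e-04
  1.57514032e+00  2.50996088e-03]
[[280.87569583 205.82804514]
 [282.45943501 205.94954598]
 [278.8662745  208.35511862]
 [280.53139303 218.95596092]]
```

View pics/f2.png

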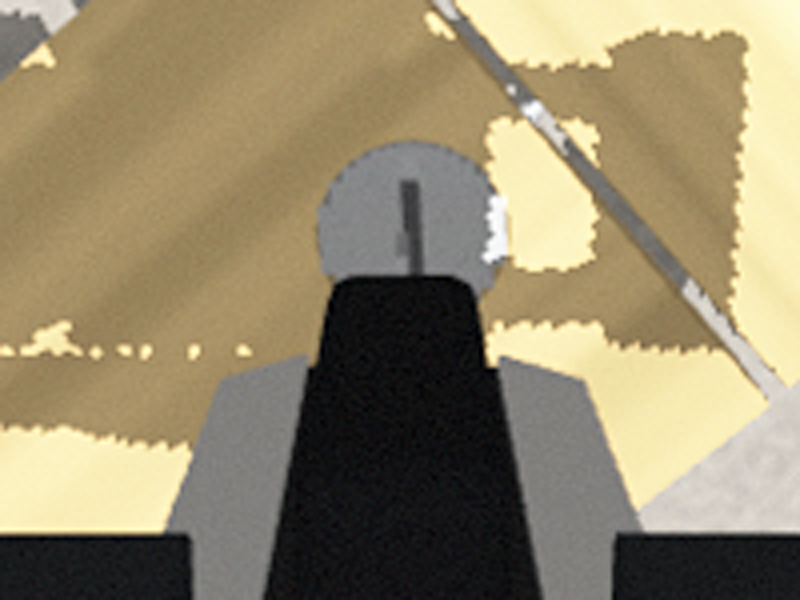

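The disc centre is at about crop (412,235), which is px (283,208.5). The slot runs from (409.5,181) to (416,270), tilted about 4° from the blade, and the blade corner is visible at (403,243), where it was predicted.

```bash
python3 - <<'E'
from h import *
o=status.get_obs(); c=cam('wrist',o); T=np.array(o['tool_pos']);Rt=rot(o['ee_rot'])
a=cv2.imread('pics/f.png').astype(float).mean(2)
# slot centre line: darkest column per row, subpixel
pts=[]
for r in range(197,215):
    w=np.clip(100-a[r,278:289],0,None); 
    if w.sum()>20: pts.append((278+(w*np.arange(11)).sum()/w.sum(),r))
print(np.round(pts,1).tolist())
p=np.array([q for q in pts if 196<q[1]<208]); k=np.polyfit(p[:,1],p[:,0],1)
P=ray(c,[(np.polyval(k,r),r) for r in(196,209.2,216)],.036)
d=P[0]-P[2];print('yaw',np.degrees(np.arctan2(d[1],d[0])),'centre',P[1],'tool shift mm',(Rt.T@(P[1]-T))*1e3)
q=ray(c,[(283,208.5)],.036)[0];print('disc',q,(Rt.T@(q-T))*1e3)
print('blade corner expected',proj(c,[T+Rt@[.008,0,.076]]))
E
```

```text
[[282.1, 197.0], [282.0, 198.0], [282.1, 199.0], [282.2, 200.0], [282.3, 201.0], [282.3, 202.0], [282.4, 203.0], [282.3, 204.0], [282.4, 205.0], [282.4, 206.0], [282.6, 207.0], [282.9, 208.0], [283.1, 209.0], [283.3, 210.0], [283.3, 211.0], [283.3, 212.0], [283.4, 213.0], [283.5, 214.0]]
yaw 70.49109730273575 centre [ 0.51317682 -0.14828503  0.036     ] tool shift mm [ -2.63899036   1.65869313 115.99267294]
disc [ 0.513716   -0.14784496  0.036     ] [ -2.0285827    1.99302392 115.9930719 ]
blade corner expected [[280.65305882 208.40037683]]
```

Call:
{"op": "move_arm", "data": {
  "targets": [
    [[-1, 1, 8], [0, 0, -2], -1],
    [[-2, 2, 18], [0, 0, -4], -1],
    [[-2, 2, 27], [0, 0, -4], -1],
    [[-2, 2, 33], [0, 0, -4], -1],
    [[-2, 2, 33], [0, 0, -4], -1],
    [[-2, 2, 33], [0, 0, -4], -1],
    [[-2, 2, 33], [0, 0, -4], -1]
  ]
}}

```text
time: 6.95
tool_pos: [0.5136, -0.148, 0.119]
ee_rot: [3.141, -0.0, 1.255]
wrist_force: [0.2, -0.2, -1.3]
width: 0.0221
```

```bash
python3 - <<'E'
from h import *
o,a=snap('wrist','g.png')
T=np.array(o['tool_pos']);Rt=rot(o['ee_rot']); c=cam('wrist',o)
print(o['time'],T,o['ee_rot'],o['width'],o['wrist_force'],o['wrist_torque'])
P=lambda v:T+Rt@v
print('pred slot ends/centre if aligned',proj(c,[P([x,0,T[2]-.036]) for x in(.012,0,-.012)]))
print('blade tip ends',proj(c,[P([x,0,.076]) for x in(.008,-.008)]))
b=cv2.imread('pics/g.png')[180:255,230:330]; cv2.imwrite('pics/g2.png',cv2.resize(b,(800,600),interpolation=cv2.INTER_CUBIC))
E
```

```text
6.95 [ 0.51363476 -0.14802129  0.11897947] [ 3.14061168e+00 -2.34038963e-05  1.25489517e+00] 0.02213532055109897 [ 0.2407504  -0.17600846 -1.33605433] [-0.04321118  0.04419698  0.00225511]
pred slot ends/centre if aligned [[280.55374795 200.98315235]
 [280.54866275 216.48287071]
 [280.54372712 231.65524257]]
blade tip ends [[280.55050276 208.43275068]
 [280.54368496 229.3661912 ]]
```

View pics/g2.png

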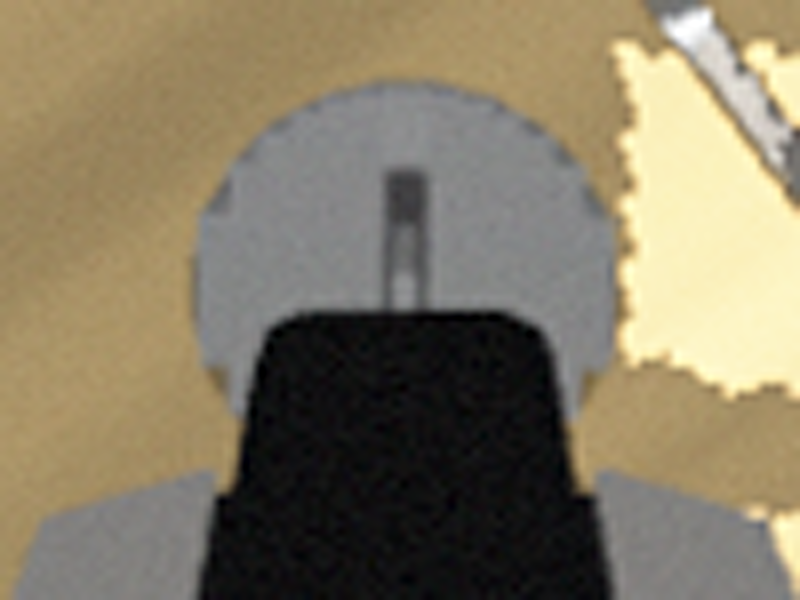

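Blade and slot are collinear at crop x≈405, and the slot's end is at row 201, exactly as predicted. Inserting slowly.

Call:
{"op": "move_arm", "data": {
  "targets": [
    [[0, 0, 3], [0, 0, 0], -1],
    [[0, 0, 5], [0, 0, 0], -1],
    [[0, 0, 7], [0, 0, 0], -1],
    [[0, 0, 8], [0, 0, 0], -1],
    [[0, 0, 9], [0, 0, 0], -1],
    [[0, 0, 9], [0, 0, 0], -1]
  ]
}}

```text
time: 7.75
tool_pos: [0.5133, -0.1479, 0.1094]
ee_rot: [-3.141, -0.0, 1.255]
wrist_force: [-0.3, 0.3, -0.9]
width: 0.0217
```

Call:
{"op": "move_arm", "data": {
  "targets": [
    [[0, 0, 1], [0, 0, 0], -1],
    [[0, 0, 2], [0, 0, 0], -1],
    [[0, 0, 3], [0, 0, 0], -1],
    [[0, 0, 4], [0, 0, 0], -1],
    [[0, 0, 4], [0, 0, 0], -1],
    [[0, 0, 4], [0, 0, 0], -1]
  ]
}}

```text
time: 8.5
tool_pos: [0.5134, -0.1479, 0.1055]
ee_rot: [3.142, -0.0, 1.255]
wrist_force: [-0.5, 0.6, -0.9]
width: 0.022
```

Call:
{"op": "move_arm", "data": {
  "targets": [
    [[0, 0, 0], [0, 0, 3], -1],
    [[0, 0, 0], [0, 0, 6], -1],
    [[0, 0, 0], [0, 0, 9], -1],
    [[0, 0, 0], [0, 0, 12], -1],
    [[0, 0, 0], [0, 0, 15], -1],
    [[0, 0, 0], [0, 0, 18], -1],
    [[0, 0, 0], [0, 0, 21], -1],
    [[0, 0, 0], [0, 0, 24], -1],
    [[0, 0, 0], [0, 0, 24], -1]
  ]
}}

```text
time: 9.62
tool_pos: [0.5138, -0.1482, 0.1056]
ee_rot: [3.14, -0.0, 0.837]
wrist_force: [0.9, -0.6, -1.9]
width: 0.0222
```

```bash
python3 - <<'E'
from h import *
o=status.get_obs(); print(o['tool_pos'],o['ee_rot'],o['wrist_force'],o['wrist_torque'],o['width'])
E
```

```text
[ 0.51381044 -0.14816073  0.10562395] [ 3.14030121e+00 -4.25592894e-04  8.36644593e-01] [ 0.89359358 -0.64747115 -1.89528274] [-0.21620022 -0.29009138 -0.01375869] 0.022198367954554654
```

Call:
{"op": "move_arm", "data": {
  "targets": [
    [[0, 0, 0], [0, 0, 3], -1],
    [[0, 0, 0], [0, 0, 6], -1],
    [[0, 0, 0], [0, 0, 9], -1],
    [[0, 0, 0], [0, 0, 12], -1],
    [[0, 0, 0], [0, 0, 15], -1],
    [[0, 0, 0], [0, 0, 18], -1],
    [[0, 0, 0], [0, 0, 21], -1],
    [[0, 0, 0], [0, 0, 24], -1],
    [[0, 0, 0], [0, 0, 27], -1],
    [[0, 0, 0], [0, 0, 30], -1],
    [[0, 0, 0], [0, 0, 33], -1],
    [[0, 0, 0], [0, 0, 36], -1],
    [[0, 0, 0], [0, 0, 39], -1],
    [[0, 0, 0], [0, 0, 42], -1],
    [[0, 0, 0], [0, 0, 45], -1],
    [[0, 0, 0], [0, 0, 45], -1],
    [[0, 0, 0], [0, 0, 45], -1]
  ]
}}

```text
time: 11.75
tool_pos: [0.5139, -0.1486, 0.1056]
ee_rot: [3.14, -0.001, 0.052]
wrist_force: [2.2, -2.6, -3.9]
width: 0.0222
```

```bash
python3 - <<'E'
from h import *
o,a=snap('wrist'); _,s=snap('scene'); _,t=snap('side')
print(o['time'],o['tool_pos'],o['ee_rot'],o['wrist_force'],o['wrist_torque'],o['width'])
f=lambda i,x,y,w=100,h=75:cv2.resize(i[y:y+h,x:x+w,::-1],(400,300),interpolation=cv2.INTER_CUBIC)
cv2.imwrite('pics/i.png',np.vstack([np.hstack([f(s,240,131),f(t,275,165)]),np.hstack([f(a,230,180),cv2.resize(a[:,:,::-1],(400,300))])]))
E
```

```text
11.75 [ 0.51389035 -0.14856875  0.10562774] [ 3.14016465e+00 -1.36999522e-03  5.15640982e-02] [ 2.2422419  -2.64950774 -3.91727264] [-0.71559323 -0.53349104  0.05714966] 0.022213246851091658
```

View pics/i.png

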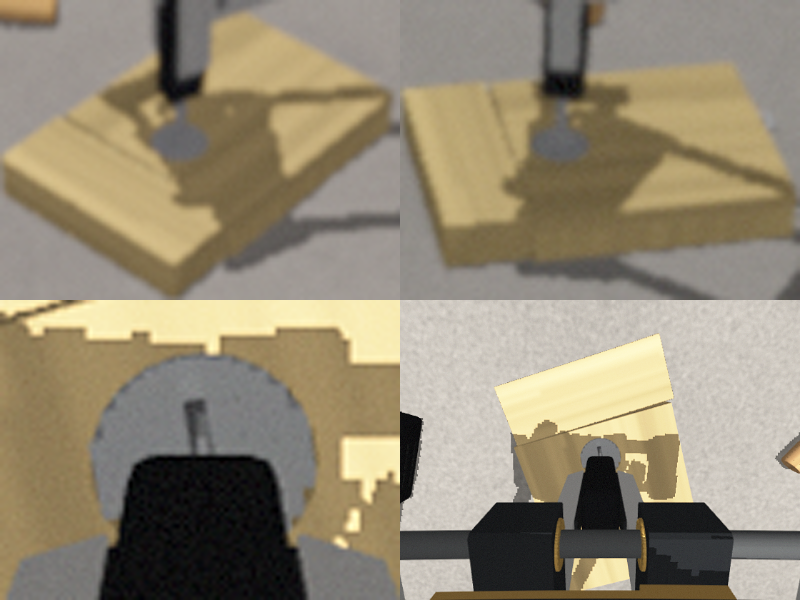

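The slot lags the blade by about 8° (crop (192,400)→(205,455)), so the cam is at about 1.7 rad. A thin seam remains, so I turn about 10° further.

Call:
{"op": "move_arm", "data": {
  "targets": [
    [[0, 0, 0], [0, 0, 2], -1],
    [[0, 0, 0], [0, 0, 4], -1],
    [[0, 0, 0], [0, 0, 6], -1],
    [[0, 0, 0], [0, 0, 8], -1],
    [[0, 0, 0], [0, 0, 10], -1],
    [[0, 0, 0], [0, 0, 10], -1],
    [[0, 0, 0], [0, 0, 10], -1],
    [[0, 0, 0], [0, 0, 10], -1]
  ]
}}

```text
time: 12.9
tool_pos: [0.5138, -0.1485, 0.1056]
ee_rot: [3.14, -0.001, -0.125]
wrist_force: [3.2, -3.8, -2.8]
width: 0.0217
```

```bash
python3 - <<'E'
from h import *
o,a=snap('wrist')
print(o['time'],o['tool_pos'],o['ee_rot'],o['wrist_force'],o['wrist_torque'],o['width'])
a=a[:,:,::-1]; cv2.imwrite('pics/j.png',a)
cv2.imwrite('pics/j2.png',np.vstack([cv2.resize(a[40:190,120:400],(800,400),interpolation=cv2.INTER_CUBIC),cv2.resize(a[180:230,180:380],(800,200),interpolation=cv2.INTER_CUBIC)]))
E
```

```text
12.9 [ 0.51378551 -0.14854974  0.10564228] [ 3.14040199e+00 -1.37546052e-03 -1.25128096e-01] [ 3.23494783 -3.76588783 -2.82129917] [-1.10395414 -0.75866768  0.07428175] 0.02174351219345392
```

View pics/j2.png

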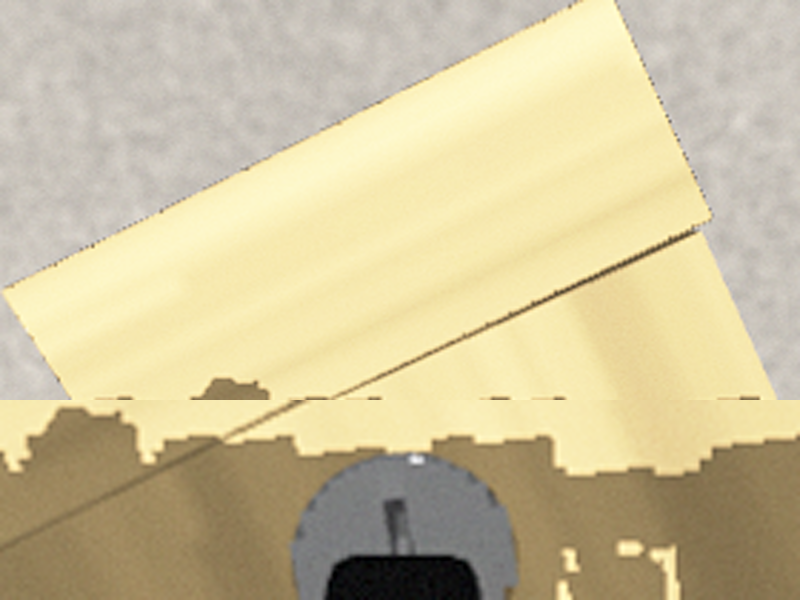

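```bash
python3 - <<'E'
from h import *
o=status.get_obs(); c=cam('wrist',o); a=cv2.imread('pics/j.png').astype(float).mean(2)
Rt=rot(o['ee_rot'])
# seam: crop pts -> px ; sample along board-normal
s0=np.array([695/2.857+120,232/2.667+40]); s1=np.array([300/2.857+120,398/2.667+40])
W=ray(c,[s0,s1],.036); d=W[1]-W[0]; L=np.linalg.norm(d); u=d/L; n=np.array([-u[1],u[0],0]); print('seam yaw',np.degrees(np.arctan2(u[1],u[0])),L)
for t in np.linspace(.03,.95,8):
    q=W[0]+t*d; x=np.arange(-.006,.006,.0001); P=proj(c,[q+k*n for k in x]).astype(np.float32)
    v=cv2.remap(a.astype(np.float32),P[None,:,0],P[None,:,1],cv2.INTER_LINEAR)[0]; b=np.median(v)
    print(round(t*L*1e3),'mm: base',round(float(b)),'min',round(float(v.min())),'dark width mm (min level 40)',round(float(np.clip(b-v-6,0,None).sum()*.1/(b-40)),2))
for r in range(203,221): 
    w=np.clip(90-a[r,262:292],0,None); print(r,np.round((w*np.arange(262,292)).sum()/max(w.sum(),1),1),end=' ')
E
```

```text
seam yaw 107.02642610270429 0.1038201204650751
3 mm: base 218 min 82 dark width mm (min level 40) 1.07
17 mm: base 209 min 81 dark width mm (min level 40) 1.04
30 mm: base 203 min 101 dark width mm (min level 40) 0.74
44 mm: base 220 min 123 dark width mm (min level 40) 0.66
58 mm: base 220 min 128 dark width mm (min level 40) 0.6
71 mm: base 220 min 121 dark width mm (min level 40) 0.55
85 mm: base 220 min 138 dark width mm (min level 40) 0.48
99 mm: base 218 min 104 dark width mm (min level 40) 2.27
203 0.0 204 0.0 205 278.5 206 278.1 207 278.0 208 277.6 209 277.5 210 277.5 211 277.6 212 277.7 213 277.9 214 278.0 215 278.0 216 278.0 217 278.0 218 279.7 219 279.3 220 278.0
```

The mid-seam gap is about 0.6 mm, tapering. I'll turn 4° more, back off about 7° to unload the blade, then lift.

Call:
{"op": "move_arm", "data": {
  "targets": [
    [[0, 0, 0], [0, 0, 2], -1],
    [[0, 0, 0], [0, 0, 4], -1],
    [[0, 0, 0], [0, 0, 4], -1],
    [[0, 0, 0], [0, 0, 4], -1],
    [[0, 0, 0], [0, 0, 0], -1],
    [[0, 0, 0], [0, 0, -3], -1],
    [[0, 0, 0], [0, 0, -3], -1],
    [[0, 0, -2], [0, 0, -3], -1],
    [[0, 0, -5], [0, 0, -3], -1],
    [[0, 0, -9], [0, 0, -3], -1],
    [[0, 0, -15], [0, 0, -3], -1],
    [[0, 0, -30], [0, 0, -3], -1],
    [[0, 0, -30], [0, 0, -3], -1],
    [[0, 0, -30], [0, 0, -3], -1]
  ]
}}

```text
time: 14.7
tool_pos: [0.5134, -0.1477, 0.1358]
ee_rot: [-3.141, -0.0, -0.071]
wrist_force: [0.2, -0.3, -1.1]
width: 0.0217
```

```bash
python3 - <<'E'
from h import *
o,a=snap('wrist')
print(o['time'],o['tool_pos'],o['ee_rot'],o['wrist_force'],o['wrist_torque'],o['width'])
a=a[:,:,::-1]; cv2.imwrite('pics/k.png',a)
cv2.imwrite('pics/k2.png',cv2.resize(a[80:290,120:400],(800,600),interpolation=cv2.INTER_CUBIC))
E
```

```text
14.7 [ 0.51343768 -0.14774699  0.13576797] [-3.14137291e+00 -4.70295609e-04 -7.14467206e-02] [ 0.22225142 -0.33351664 -1.12503939] [-0.03470068  0.10565898 -0.00702615] 0.021706614947055607
```

View pics/k2.png

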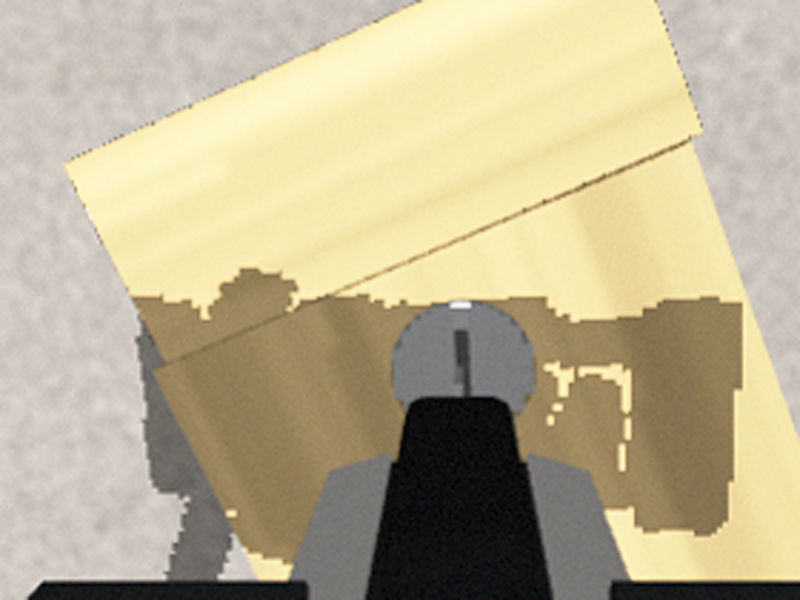

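The slot is now at about 1.89 rad and the seam is closed to a hairline. I carry the driver back to the pose where it was grasped: TCP (0.5151,0.1349), yaw 150.9°.

Call:
{"op": "move_arm", "data": {
  "targets": [
    [[0, 0, -20], [0, 0, -3], -1],
    [[0, 0, -45], [0, 0, -10], -1],
    [[-1, -15, -55], [0, 0, -19], -1],
    [[-3, -35, -55], [0, 0, -28], -1],
    [[-4, -55, -55], [0, 0, -37], -1],
    [[-5, -75, -55], [0, 0, -46], -1],
    [[-7, -95, -55], [0, 0, -55], -1],
    [[-8, -115, -55], [0, 0, -64], -1],
    [[-9, -135, -55], [0, 0, -73], -1],
    [[-10, -155, -55], [0, 0, -82], -1],
    [[-11, -175, -55], [0, 0, -91], -1],
    [[-13, -195, -55], [0, 0, -100], -1],
    [[-14, -215, -55], [0, 0, -109], -1],
    [[-15, -235, -55], [0, 0, -118], -1],
    [[-17, -255, -55], [0, 0, -127], -1],
    [[-18, -270, -55], [0, 0, -136], -1],
    [[-18.5, -282, -55], [0, 0, -145], -1],
    [[-18.5, -282, -55], [0, 0, -155], -1],
    [[-18.5, -282, -55], [0, 0, -155], -1],
    [[-18.5, -282, -55], [0, 0, -155], -1]
  ]
}}

```text
time: 17.25
tool_pos: [0.5149, 0.1346, 0.1901]
ee_rot: [-3.141, -0.001, 2.631]
wrist_force: [0.3, 0.5, -1.0]
width: 0.0219
```

```bash
python3 - <<'E'
from h import *
o=status.get_obs();T=np.array(o['tool_pos']);Rt=rot(o['ee_rot'])
print(o['time'],T,o['ee_rot'],o['wrist_force'],(Rt.T@(np.array([.5151,.1349,.0819])-T))*1e3,np.degrees(o['ee_rot'][2]-2.6337))
E
```

```text
17.25 [0.51488165 0.13459706 0.19014648] [-3.14133200e+00 -5.79110736e-04  2.63109175e+00] [ 0.27451474  0.49868323 -0.99648263] [-1.05173168e-01  3.99221916e-01  1.08246338e+02] -0.14944181009149518
```

Call:
{"op": "move_arm", "data": {
  "targets": [
    [[0, 0, 15], [0, 0, 0], -1],
    [[0, 0, 35], [0, 0, 0], -1],
    [[0, 0, 50], [0, 0, 0], -1],
    [[0, 0, 56], [0, 0, 0], -1],
    [[0, 0, 60], [0, 0, 0], -1],
    [[0, 0, 64], [0, 0, 0], -1],
    [[0, 0, 68], [0, 0, 0], -1],
    [[0, 0, 70], [0, 0, 0], -1]
  ]
}}

```text
time: 18.25
tool_pos: [0.5151, 0.1347, 0.1205]
ee_rot: [3.141, 0.0, 2.634]
wrist_force: [0.2, 0.6, -2.7]
width: 0.0218
```

Tip about 11 mm in the hole with no contact force; lowering the rest.

Call:
{"op": "move_arm", "data": {
  "targets": [
    [[0, 0, 8], [0, 0, 0], -1],
    [[0, 0, 16], [0, 0, 0], -1],
    [[0, 0, 24], [0, 0, 0], -1],
    [[0, 0, 31], [0, 0, 0], -1],
    [[0, 0, 35], [0, 0, 0], -1],
    [[0, 0, 37], [0, 0, 0], -1],
    [[0, 0, 38], [0, 0, 0], -1],
    [[0, 0, 38], [0, 0, 0], -1],
    [[0, 0, 38], [0, 0, 0], -1]
  ]
}}

```text
time: 19.38
tool_pos: [0.5152, 0.1347, 0.0828]
ee_rot: [3.141, 0.0, 2.634]
wrist_force: [-0.3, -0.2, -1.4]
width: 0.0218
```

Call:
{"op": "move_arm", "data": {
  "targets": [
    [[0, 0, 0.7], [0, 0, 0], -1],
    [[0, 0, 0.7], [0, 0, 0], -1],
    [[0, 0, 0.7], [0, 0, 0], 0],
    [[0, 0, 0.7], [0, 0, 0], 0],
    [[0, 0, 0.7], [0, 0, 0], 0],
    [[0, 0, 0.7], [0, 0, 0], 0],
    [[0, 0, -15], [0, 0, 0], 0],
    [[0, 0, -45], [0, 0, 0], 0],
    [[0, 0, -80], [0, 0, 0], 0],
    [[0, 0, -120], [0, 0, 0], 0],
    [[0, 0, -140], [0, 0, 0], 0],
    [[0, 0, -140], [0, 0, 0], 0],
    [[0, 0, -140], [0, 0, 0], 0]
  ]
}}

```text
time: 21.0
tool_pos: [0.5147, 0.1346, 0.2219]
ee_rot: [-3.141, -0.001, 2.634]
wrist_force: [-0.5, 0.0, -0.1]
width: 0.047
```

```bash
python3 - <<'E'
from h import *
o,a=snap('wrist'); _,s=snap('scene'); _,t=snap('side')
print(o['time'],o['tool_pos'],o['wrist_force'],o['width'])
f=lambda i,x,y,w=100,h=75:cv2.resize(i[y:y+h,x:x+w,::-1],(400,300),interpolation=cv2.INTER_CUBIC)
cv2.imwrite('pics/l.png',np.vstack([np.hstack([f(s,310,175),f(t,265,225)]),np.hstack([f(s,240,131),f(t,275,165)])]))
E
```

```text
21.0 [0.51465957 0.13463711 0.22185745] [-0.5128497   0.03826416 -0.10783746] 0.04698841958465849
```

View pics/l.png

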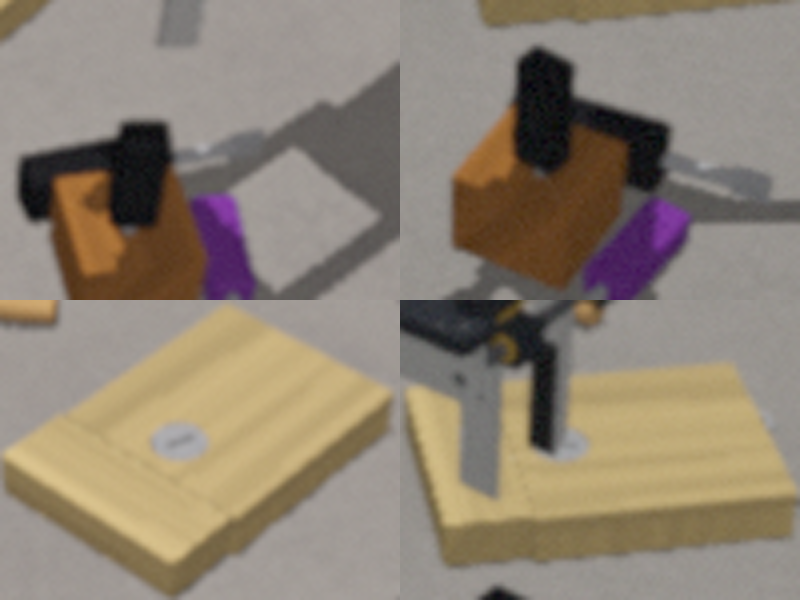

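The driver is upright at its original pixels (top at crop (145,125), base at (135,222)). The rail seam is closed, the slot is turned, and the gripper is clear. Handing in.

```bash
python3 -c "
from h import *
print(order.close_job())"
```

```text
the job is handed in; nothing more can be done
None
```

The cam is turned, the rail is drawn home against the board, and the screwdriver is back upright in its stand. I handed the job in just after 21 s; the hand-in gives no verdict.

- **Screwdriver:** I took the smaller black one, which was standing in the stand. The last picture shows it upright at its original image position. The gripper let it go at TCP z of about 82 mm, the height where I had gripped it, so it should be down to its handle. The gripper is open and well clear above it.
- **Seating and turning:** The blade went about 6.5 mm into the slot, by TCP height. I turned it from about 0.65 to about 1.9 rad, short of the 2.05 rad stop. The highest wrist force I read while the blade was in the slot was about 6 N.
- **Rail:** Before the last 4° of turn I measured a gap of about 0.6 mm mid-seam and about 1 mm at one end. That puts the rail out of square by less than about 0.01 rad. In the last pictures the seam is a hairline; I did not measure it again.
- **Disagreements:**
  - The scene and side cameras differed by a few mm on the cam position and about 5° on the slot angle. The close wrist view settled both.
  - The purple and large black screwdrivers were standing in the first pictures but lying flat in the first wrist view, before I had touched anything.
- **Bystanders:** I never went near the carton, jar or mallet, but I took no final picture of them.

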